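# Set the ratchet to tighten and clamp the canister lid

### The job

The lid of the steel specimen canister has to be clamped down for transport, but the ratchet handle on top of the bench clamp is set to loosen. Flip the small lever on the ratchet head over to its tighten side, then work the handle, clockwise seen from above, until the clamp's foot bears on the lid and the handle resists firmly (about 8 N at the grip while turning), without overtightening. Then let go, leaving the ratchet set to tighten and the things around it where they stand.

Things in the scene. Friction and masses are not known exactly. Their poses are not given: they have to be found in the camera images.
- clamp: Grey bench clamp, bolted down: base plate 170 x 210 x 12 mm, two steel columns 170 mm apart, bridge 45 x 210 mm along y, its top at 154 mm. Origin on the upright spindle axis, at the underside of the base; z up, the handle is on the -x side. The spindle screw lowers the foot as it turns clockwise seen from above; it does not run back by itself.
- handle (a joint): Swing of the level ratchet handle about the spindle axis, rad. 0: it points along the clamp's -x; grows CLOCKWISE seen from above (it points along clamp yaw + pi - value, counterclockwise from world x). Range 2.2 either way; stays where it is left. 12 teeth: after each change of stroke up to 0.55 rad is lost before it drives.
- grip (a point): On the axis of the round grey grip, 150 mm from the spindle axis. x axis outward along the handle, z up. It is 22 mm thick, 80 to 205 mm from the axis, its centre line 170 mm above the table. Force needed here, square to the handle: about 4 N running free (0.5 to 2 N back), 7 to 9 N well clamped, beyond about 12 N the gasket is crushed; felt WHILE it turns, standing still 1 to 4 N less.
- head (a point): Centre of the flat top of the round ratchet head, on the spindle axis, 182 mm above the table. The head is 72 mm wide and 24 mm high. x axis outward along the handle, z up.
- pawl (a joint): Reversing lever, rad: -0.44 drives counterclockwise (loosen), +0.44 clockwise (tighten). Sprung: it snaps over beyond 0, and on either side may rest anywhere from 0.17 to 0.45 until the handle moves and a tooth drops in. Upright pivot on the handle line, 46 mm from the spindle axis towards the grip; the lever points back from it over the spindle.
- tab (a point): Centre of the upright tab at the lever's end, 10 x 10 mm, 187 to 213 mm above the table, 40 mm from the lever's pivot, above the head. Looking along the handle from spindle to grip it stands 7 to 17 mm RIGHT of the handle line at loosen, as far LEFT at tighten. Pushed across sideways, it flips at 2 to 5 N and hardly turns the handle.
- foot: Steel spindle with a flat foot, 34 mm wide, below the bridge; the ratchet turns it and it moves down 4 mm per radian. Origin on the spindle axis near the table. At the start the foot is 1 to 4 mm above the lid.
- canister: Steel canister, 98 mm wide, about 110 mm high with its lid, in the nest ring of the clamp, under the foot; the lid rests on a stiff rubber gasket. Origin at its underside.
- carton: Loose white kit carton 75 x 130 x 55 mm, bystander. Origin under its centre.
- bottle: Loose clear bottle, 56 mm wide, 110 mm high, bystander. Origin under its centre.
- rack: Loose white tube rack 60 x 140 x 75 mm, bystander. Origin under its centre.

How it is judged:
By the outcome, as a careful person would: the job done as asked, in the order asked, and still so for the second after the job is handed in, with the robot touching nothing.
It also fails if it takes over 72 s, if anything falls off the work surface, if the arm or the gripper's body presses on something with over 40 N, if the wrist force passes 120 N, or if a joint passes its speed limit or range.

### The arm

A 6-joint arm with a two-finger parallel gripper is mounted at the origin on the work surface. World frame = base frame: x ahead of the robot, y to its left, z up, the work surface at z = 0. Lengths are in m, angles in rad, forces in N, time in s.
With the tool pointing down it reaches from about 0.25 to 0.775 m from the base axis. Payload 4 kg.
Tool frame: the origin (TCP) lies at the very end of the fingers, on their centre line; the grasp point (between the pads) lies hold_point_z behind it (hold_point_z is the distance from the TCP to the grasp point, in m); z points along the fingers, y is the direction in which the jaws open and shut (so a half turn about z gives the same grasp; the last joint's range is limited). The gripper opens to 94 mm and grips with 3 to 60 N. Pads are 16 mm wide; open, the fingers measure 119 mm over their backs; the gripper's body (75 mm by 177 mm) begins 78 mm behind the grasp point.
Start: joints at [-1.402, 0.087, 1.371, -0, 1.684, -0.103], TCP at [0.148, -0.53, 0.206] pointing down, gripper open.
Joint ranges: [-3.1, 3.1], [-0.76, 2.03], [0.27, 2.55], [-1.08, 4.22], [0.17, 2.65], [-2.57, 2.57]. Speed limits (rad/s): [2.79, 2.79, 3.14, 3.14, 3.14, 3.14].

### API

Orientations are given as [roll, pitch, yaw] about the fixed x, y, z axes, in that order (R = Rz(yaw) Ry(pitch) Rx(roll)).
In Python, from bench import * gives the robot as it stands.
- The arm moves only by the tool step_arm, never from a script. Its argument "increments" is text: rows parted by semicolons, each of 6 numbers parted by spaces: the shift along the tool's x, y, z in cm, then the turn, a rotation vector about the tool's x, y, z in rad. A call has 1 to 5 rows; each row shifts and turns the commanded pose from where the row before left it, along the tool's axes as they then stand; what a row does not reach is not made up. A row lasts 1/10 s, in which the tool goes at most 50 mm and 8.59 degrees, less where a joint would pass 70% of its speed; a pose out of reach is approached as far as the arm can. A call is refused whole if a number of a shift passes 5 or a number of a turn 0.15, either way. A call with a gripper value outside its range is refused whole. "claw" is the gripper's target within -1 to 1 (shut at 1, half-way at 0, fully open at -1), set as the call begins (left out, the last holds). The fingers move at their own pace and stop on an object; the grip force is fixed at half the most. Time passes only in rows, so rows that do not move let the fingers close. It gives the time, the measured TCP pose, the force and the opening at its end, in the units of the state.
- get_obs(): the state, without advancing time (a new reading comes with each control period).
- snapshot(name): name is "side" or "top" or "wrist"; returns the picture (420x560x3 uint8, red, green, blue); there is no depth.
- calibration(name): a dict with "camera_matrix" (3x3 intrinsics, pixels), "eye" and "orientation" of the camera in the world; the wrist camera has in their place "tool_from_camera" (4x4, takes a point from camera to tool coordinates, whose origin is the TCP and whose axes are the flange's). Camera axes: x right, y up, looking along -z (the intrinsics and any distortion apply to the point x, -y, -z); pixel columns grow to the right and rows downward; lengths in m; the calibration is good to about 2 mm. The wrist camera is an equidistant fisheye: a pixel r from the principal point sees the ray r / f radians off the axis. A picture is of the moment at which its call begins: read the wrist's pose just before it. calibration takes no time and is no camera call.
- close_job(): hands the job in, once; it reports no verdict.
The state is a dict: "time": time; "joint_positions": joint angles; "qvel": joint speeds; "joint_torque": joint torques, N m; "tool_pos": TCP position; "ee_rot": TCP orientation; "wrist_force": force on the tool from outside, world axes, zero at the start; "wrist_torque": the same for the moment, N m; "width": finger opening in m.
Only numpy, scipy, OpenCV 4.12 (cv2) and the standard library are available. Lean on these libraries where they do the work, as an engineer would, in place of code of your own. Each camera call takes 0.05 s, during which the arm holds its last target. There are 200 camera calls.

## Working session

There is one attempt and no reset: what is moved stays moved. The work goes in short steps, Python scripts to look and compute and a tool call to move; the robot and the scene stay as the last step left them, time stands still between calls to the robot, and variables do not carry over. Pictures are saved under pics/ and viewed, about 8 in all and at most 12, crops included, and the job is handed in when it is done.

Besides the shell and the picture viewer there is one more tool, called in YAML: its name, and indented under it one key for each argument. step_arm: Moves the arm, as the interface text tells. Its arguments: {"type":"object","properties":{"increments":{"type":"string"},"claw":{"type":"number"}},"required":["increments"]}

```bash
mkdir -p pics; ls
cat > h.py <<'E'
from bench import *
import numpy as np, cv2
from scipy.spatial.transform import Rotation as R
def save(n,f,crop=None,s=1):
    im=snapshot(n); o=im if crop is None else im[crop[0]:crop[1],crop[2]:crop[3]]
    cv2.imwrite(f'pics/{f}.png',cv2.resize(o[:,:,::-1],None,fx=s,fy=s)); return im
def ray(n,u,v):
    c=calibration(n);K=np.array(c["camera_matrix"]);d=np.linalg.inv(K)@[u,v,1]
    d=np.array([d[0],-d[1],-d[2]])
    o=np.array(c["orientation"]); M=o if o.shape==(3,3) else R.from_euler('xyz',o).as_matrix()
    return np.array(c["eye"]),M@d
def onz(n,u,v,z):
    e,d=ray(n,u,v); return e+d*(z-e[2])/d[2]
E
python3 - <<'E'
from h import *
print(get_obs())
for n in("top","side","wrist"): print(n,calibration(n))
save("top","t1",s=1.4);save("side","s1",s=1.4)
E
```

```text
pics
{'time': 0.0, 'joint_positions': array([-1.40212414e+00,  8.79515510e-02,  1.37226402e+00, -2.29070852e-05,
        1.68358606e+00, -1.03079791e-01]), 'qvel': array([-0.00067387, -0.00028222,  0.00052016,  0.0006029 , -0.00219306,
        0.0011732 ]), 'joint_torque': array([ 7.20143544e-04, -3.40172017e+01, -3.02424502e+01,  7.18758255e-02,
        3.28855834e-02, -1.52625985e-04]), 'tool_pos': array([ 0.14753596, -0.52926863,  0.20430111]), 'ee_rot': array([-3.13939306e+00, -2.04650785e-04,  2.71749197e-01]), 'wrist_force': array([0.01349883, 0.0119193 , 0.56191079]), 'wrist_torque': array([-0.06489377,  0.03987499,  0.03400772]), 'width': 0.09390461606237913}
top {'camera_matrix': array([[389.88460015,   0.        , 278.45481708],
       [  0.        , 389.88460015, 203.96972318],
       [  0.        ,   0.        ,   1.        ]]), 'eye': array([ 0.45231076, -0.00149998,  1.15363247]), 'orientation': array([ 0.08732762,  0.01239876, -1.56788891])}
side {'camera_matrix': array([[506.12756807,   0.        , 275.54825256],
       [  0.        , 506.12756807, 208.42421193],
       [  0.        ,   0.        ,   1.        ]]), 'eye': array([0.03949882, 0.69864283, 0.9639825 ]), 'orientation': array([ 0.80137308,  0.00252722, -2.49704046])}
wrist {'camera_matrix': array([[325.1922621 ,   0.        , 274.16533077],
       [  0.        , 325.1922621 , 207.39280186],
       [  0.        ,   0.        ,   1.        ]]), 'tool_from_camera': array([[-4.53116816e-04,  9.67542700e-01,  2.52707179e-01,
         7.12805870e-02],
       [ 9.99999897e-01,  4.37092745e-04,  1.19548939e-04,
        -1.31436126e-04],
       [ 5.21222847e-06,  2.52707207e-01, -9.67542799e-01,
        -1.79481195e-01],
       [ 0.00000000e+00,  0.00000000e+00,  0.00000000e+00,
         1.00000000e+00]])}
```

View pics/t1.png

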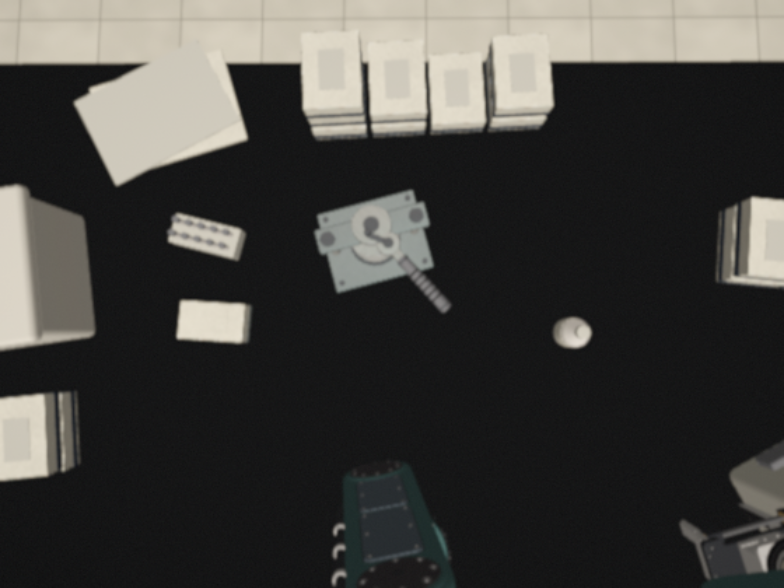

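View pics/s1.png

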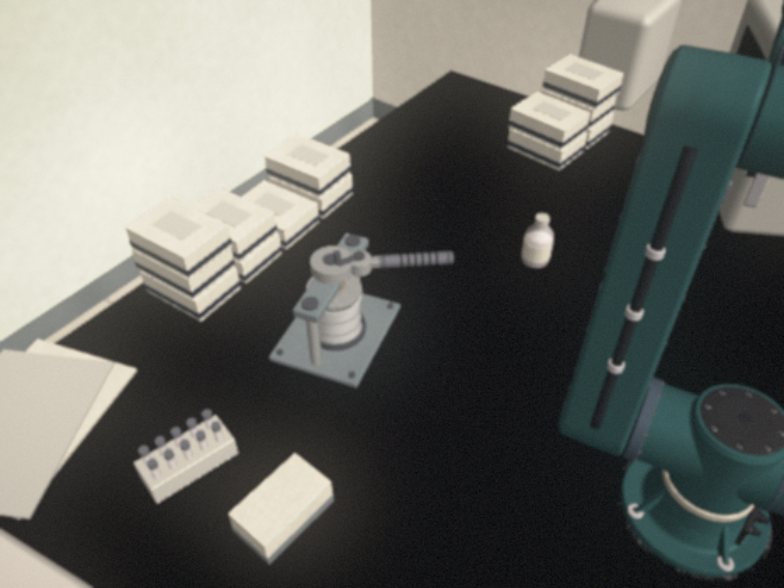

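The top view shows the clamp at about (375,235), the grip end at (446,308), the bottle at (572,333), and the rack and carton on the left. I'll zoom in on the head.

Run:
```python
from h import *
im=save("top","t2",(125,235,215,335),6)
for u,v,z in[(401,259,.17),(446,308,.17),(375,235,.182),(371,224,.2),(388,242,.19),(327,239,.154),(416,215,.154)]: print((u,v),onz("top",u/1.4,v/1.4,z).round(4))
```

```text
(401, 259) [ 0.5869 -0.0092  0.17  ]
(446, 308) [ 0.498  -0.0903  0.17  ]
(375, 235) [0.6288 0.0378 0.182 ]
(371, 224) [0.6452 0.0443 0.2   ]
(388, 242) [0.6147 0.0142 0.19  ]
(327, 239) [0.6263 0.128  0.154 ]
(416, 215) [ 0.6715 -0.0371  0.154 ]
```

View pics/t2.png

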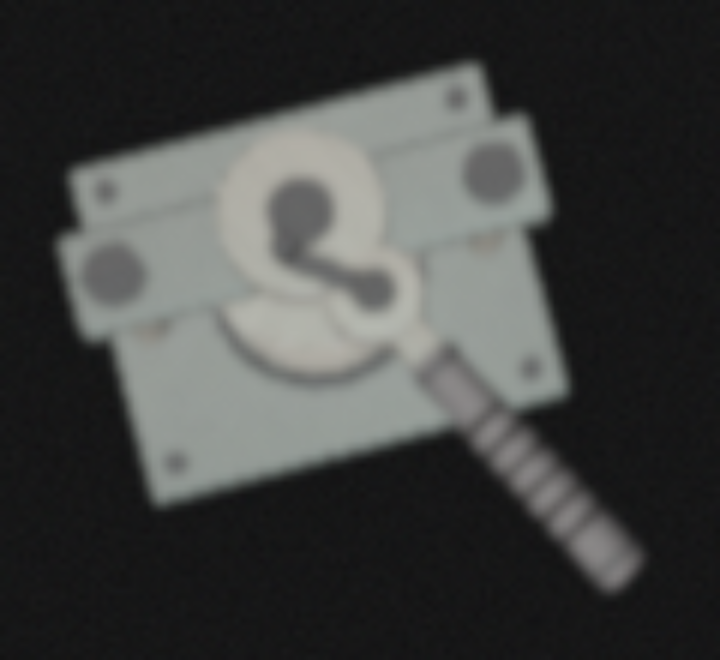

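```bash
cat >> h.py <<'E'
def cr(u,v,z): return onz("top",215+u/6,125+v/6,z)
E
python3 - <<'E'
from h import *
for n,u,v,z in[("head",302,212,.182),("pivot",376,288,.187),("tab",288,247,.213),("grip0",438,366,.17),("grip1",626,574,.17),("col1",113,273,.154),("col2",493,173,.154)]: print(n,cr(u,v,z).round(4))
h=cr(302,212,.182)[:2]; p=cr(376,288,.187)[:2];g0=cr(438,366,.17)[:2];g1=cr(626,574,.17)[:2];t=cr(288,247,.213)[:2]
m=(cr(113,273,.154)+cr(493,173,.154))[:2]/2
print("mid cols",m,"sizes",np.linalg.norm(p-h),np.linalg.norm(g0-h),np.linalg.norm(g1-h),np.linalg.norm(t-p))
d=cr(113,273,.154)-cr(493,173,.154);print("yaw",np.arctan2(d[1],d[0])-np.pi/2,np.linalg.norm(d))
for q in(g1-h,g1-g0,p-h): print(np.arctan2(q[1],q[0]))
u=(g1-h)/np.linalg.norm(g1-h);print("tab lateral left",np.cross(u,t-h))
E
```

```text
head [0.648  0.0443 0.182 ]
pivot [0.6148 0.0129 0.187 ]
tab [0.6273 0.0484 0.213 ]
grip0 [ 0.5843 -0.0132  0.17  ]
grip1 [ 0.4963 -0.0922  0.17  ]
col1 [0.6268 0.1273 0.154 ]
col2 [ 0.6708 -0.0372  0.154 ]
mid cols [0.64883501 0.04507227] sizes 0.04564892514782135 0.08580079125924478 0.2040286960620596 0.03764163754502331
yaw 0.26130303827441326 0.1702345043856282
-2.4088093283138496
-2.409695631181566
-2.384502397393056
tab lateral left -0.016938433012205115<stdin>:8: DeprecationWarning: Arrays of 2-dimensional vectors are deprecated. Use arrays of 3-dimensional vectors instead. (deprecated in NumPy 2.0)
```

step_arm:
  increments: "3 -2.3 -0.4 0 0 0;3 -2.3 -0.4 0 0 0;3 -2.3 -0.4 0 0 0;3 -2.3 -0.4 0 0 0;3 -2.3 -0.4 0 0 0"
  claw: 1

```text
time: 0.65
tool_pos: [0.2618, -0.3773, 0.2253]
ee_rot: [-3.141, -0.0, 0.271]
wrist_force: [0.1, -0.6, 0.5]
width: 0.0572
```

step_arm:
  increments: "3 -2.3 -0.4 0 0 0;3 -2.3 -0.4 0 0 0;3 -2.3 -0.4 0 0 0;3 -2.3 -0.4 0 0 0;3 -2.3 -0.4 0 0 0"

```text
time: 1.15
tool_pos: [0.3754, -0.2263, 0.2454]
ee_rot: [-3.142, 0.0, 0.272]
wrist_force: [0.4, -0.0, 0.2]
width: 0.0173
```

step_arm:
  increments: "3 -2.3 -0.3 0 0 0;3 -2.3 -0.3 0 0 0;3 -2.3 -0.3 0 0 0;3 -2.3 -0.3 0 0 0;3 -2.3 -0.3 0 0 0"

```text
time: 1.65
tool_pos: [0.4891, -0.0752, 0.2603]
ee_rot: [3.142, 0.0, 0.272]
wrist_force: [0.3, -0.2, -0.6]
width: 0.0009
```

step_arm:
  increments: "3 -2.3 0 0 0 0;3 -2.3 0 0 0 0;3 -2.3 0 0 0 0;3 -2.3 0 0 0 0;0 0 0 0 0 0"

```text
time: 2.15
tool_pos: [0.5807, 0.0476, 0.2584]
ee_rot: [-3.14, 0.002, 0.277]
wrist_force: [-0.1, -0.3, -0.7]
width: 0.0005
```

```bash
python3 -c "
import bench;print([x for x in dir(bench) if x[0]!='_'])
print(getattr(bench,'hold_point_z',None))"
```

```text
['IKError', 'calibration', 'close_job', 'get_obs', 'hold_point_z', 'snapshot']
0.0188
```

step_arm:
  increments: "0 0 0 0 0 -0.145;0 0 0 0 0 -0.145;0 0 0 0 0 -0.145;0 0 0 0 0 -0.145;0 0 0 0 0 -0.145"

```text
time: 2.65
tool_pos: [0.5788, 0.0432, 0.2602]
ee_rot: [-3.141, 0.001, 1.002]
wrist_force: [0.3, -1.0, -0.4]
width: 0.0006
```

step_arm:
  increments: "0 0 0 0 0 -0.145;0 0 0 0 0 -0.145;0 0 0 0 0 -0.145;0 0 0 0 0 -0.145;0 0 0 0 0 -0.145"

```text
time: 3.15
tool_pos: [0.5788, 0.0432, 0.2603]
ee_rot: [-3.141, 0.0, 1.727]
wrist_force: [0.6, -0.4, -0.2]
width: 0.0008
```

step_arm:
  increments: "0 0 0 0 0 -0.145;0 0 0 0 0 -0.145;0 0 0 0 0 -0.145;0 0 0 0 0 -0.145;0 0 0 0 0 -0.145"

```text
time: 3.65
tool_pos: [0.5788, 0.0432, 0.2603]
ee_rot: [-3.141, -0.0, 2.452]
wrist_force: [0.8, 0.4, -0.1]
width: 0.0004
```

step_arm:
  increments: "0 0 0 0 0 -0.145;0 0 0 0 0 -0.145;0 0 0 0 0 -0.145;0 0 0 0 0 -0.145;0 0 0 0 0 -0.145"

```text
time: 4.15
tool_pos: [0.5788, 0.0432, 0.2603]
ee_rot: [-3.141, -0.001, -3.106]
wrist_force: [-0.4, -0.8, 0.1]
width: 0.0004
```

step_arm:
  increments: "0 0 0 0 0 -0.145;0 0 0 0 0 -0.145;0 0 0 0 0 -0.145;0 0 0 0 0 -0.145;0 0 0 0 0 -0.125"

```text
time: 4.65
tool_pos: [0.5788, 0.0432, 0.2603]
ee_rot: [3.142, -0.001, -2.402]
wrist_force: [-0.4, 0.1, 0.1]
width: 0.0001
```

step_arm:
  increments: "-2 0.5 0 0 0 0;-2.1 0.4 0 0 0 0;0 0 2.2 0 0 0;0 0 2 0 0 0;0 0 2 0 0 0"

```text
time: 5.15
tool_pos: [0.6033, 0.0775, 0.1975]
ee_rot: [-3.142, -0.001, -2.407]
wrist_force: [-0.0, 0.3, 0.1]
width: 0.0005
```

Run:
```python
from h import *
print(get_obs()["tool_pos"],get_obs()["wrist_force"])
a=save("wrist","w1"); b=snapshot("side")
c=cv2.resize(b[130:250,170:340,::-1],(560,396))
cv2.imwrite("pics/w1.png",np.vstack([cv2.resize(a[120:,:,::-1],(560,300))[:204],c]))
```

```text
[0.60331467 0.07754469 0.19751227] [-0.00077021  0.29934309  0.14346033]
```

View pics/w1.png

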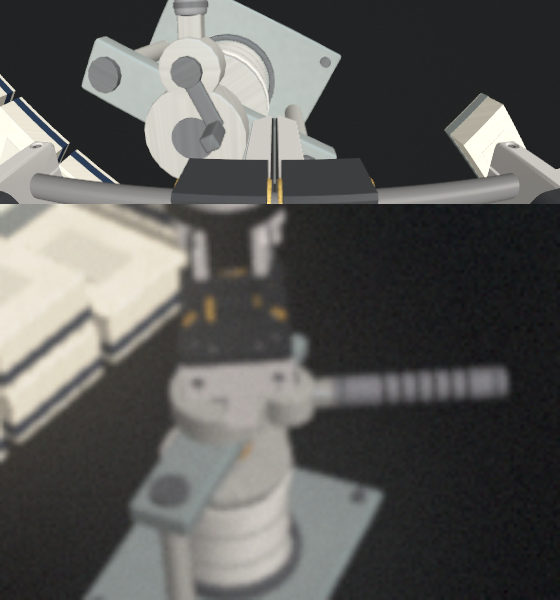

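The tab at (212,133) in the wrist view stands next to the closed fingers, as planned. I'll push it across.

step_arm:
  increments: "0 -1 0 0 0 0;0 -1 0 0 0 0;0 -0.5 0 0 0 0;0 -0.5 0 0 0 0;0 -0.5 0 0 0 0"

```text
time: 5.75
tool_pos: [0.6279, 0.0516, 0.1991]
ee_rot: [-3.14, 0.0, -2.407]
wrist_force: [0.3, 0.1, 0.2]
width: 0.0001
```

step_arm:
  increments: "0 -0.5 0 0 0 0;0 -0.5 0 0 0 0;0 -0.5 0 0 0 0"

```text
time: 6.05
tool_pos: [0.6348, 0.0434, 0.1983]
ee_rot: [3.133, -0.002, -2.405]
wrist_force: [-9.0, 7.2, 3.7]
width: 0.0004
```

step_arm:
  increments: "0 -0.4 0 0 0 0;0 -0.4 0 0 0 0;0 0 0 0 0 0"

```text
time: 6.35
tool_pos: [0.641, 0.0378, 0.1983]
ee_rot: [3.135, -0.0, -2.404]
wrist_force: [-5.7, 5.5, 1.9]
width: 0.0004
```

step_arm:
  increments: "0 2 0 0 0 0;0 2 0 0 0 0;0 1.5 0 0 0 0;0 0 -3 0 0 0;0 0 -3 0 0 0"

```text
time: 6.85
tool_pos: [0.6049, 0.0762, 0.2575]
ee_rot: [3.14, -0.003, -2.406]
wrist_force: [-0.1, -0.8, 0.2]
width: 0.0001
```

Run:
```python
from h import *
print(get_obs()["tool_pos"],get_obs()["wrist_force"])
a=snapshot("wrist");b=snapshot("top")
c=cv2.resize(b[125:235,215:335,::-1],(436,400))
cv2.imwrite("pics/w2.png",np.hstack([cv2.resize(a[60:340,130:380,::-1],(357,400)),c]))
```

```text
[0.60485885 0.07617457 0.25754026] [-0.0995352  -0.8214077   0.18028209]
```

View pics/w2.png

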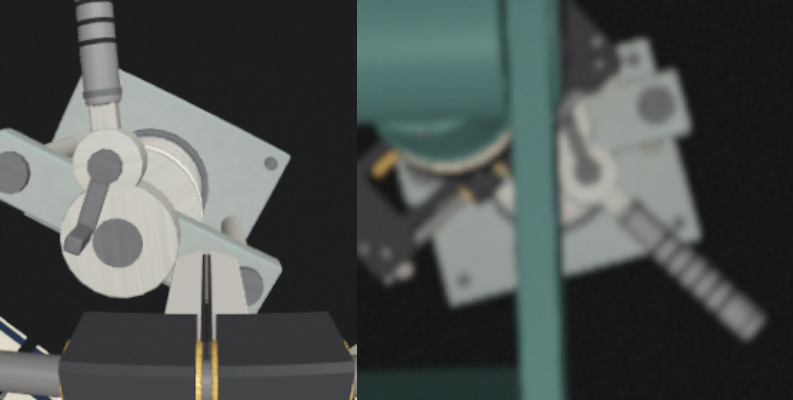

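Run:
```python
from h import *
h=np.array([.6485,.0447])
def f(x,y): return onz("top",215+(x-357)/3.636,125+y/3.636,.17)[:2]
g1=f(755,328);g0=f(626,205)
for q in(g1-h,g1-g0,g0-h):print(np.arctan2(q[1],q[0]),np.linalg.norm(q))
d=(h+.15*np.array([np.cos(-2.36),np.sin(-2.36)]));print(d)
```

```text
-2.3161420032530406 0.2039893674220357
-2.3361316036337394 0.12414125250477762
-2.285085531787629 0.07991145090459371
[ 0.54203112 -0.06096161]
```

step_arm:
  increments: "2.8 -1.3 0 0 0 0;2.8 -1.3 0 0 0 0;2.8 -1.3 0 0 0 0;2.8 -1.3 0 0 0 0;2.8 -1.3 0 0 0 -0.08"
  claw: -0.4

```text
time: 7.45
tool_pos: [0.5471, -0.0565, 0.2573]
ee_rot: [-3.137, -0.008, -2.348]
wrist_force: [0.4, 0.2, 2.0]
width: 0.0371
```

step_arm:
  increments: "0 0 2 0 0 0;0 0 2 0 0 0;0 0 2 0 0 0;0 0 2 0 0 0;0 0 2.5 0 0 0"

```text
time: 7.95
tool_pos: [0.548, -0.0554, 0.1523]
ee_rot: [-3.136, -0.006, -2.346]
wrist_force: [-0.1, 0.5, -0.5]
width: 0.0661
```

Run:
```python
from h import *
o=get_obs();print(o["tool_pos"],o["ee_rot"],o["wrist_force"],o["width"],o["joint_positions"])
a=snapshot("wrist")
cv2.imwrite("pics/w3.png",a[:,:,::-1])
```

```text
[ 0.54795028 -0.05537855  0.15230794] [-3.1361859  -0.00593764 -2.34551323] [-0.06743209  0.45747389 -0.48996034] 0.06606729557511345 [-0.19860442  0.10479123  1.45702019 -0.00792485  1.5784815  -2.56556227]
```

View pics/w3.png

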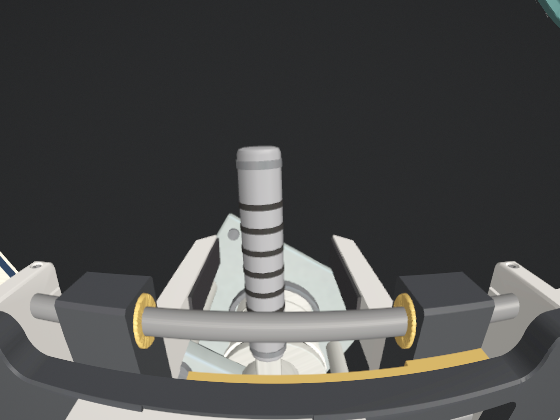

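step_arm:
  increments: "0.6 -0.2 0 0 0 0;0 0 0 0 0 0;0 0 0 0 0 0;0 0 0 0 0 0;0 0 0 0 0 0"
  claw: 0.42

```text
time: 8.5
tool_pos: [0.5463, -0.0581, 0.1546]
ee_rot: [-3.134, -0.007, -2.349]
wrist_force: [0.4, 0.0, -0.2]
width: 0.0295
```

step_arm:
  increments: "-0.03 0.9 0 0 0 0.06;-0.03 0.9 0 0 0 0.06;-0.03 0.9 0 0 0 0.06;-0.03 0.9 0 0 0 0.06;-0.03 0.9 0 0 0 0.06"

```text
time: 9.0
tool_pos: [0.5201, -0.0232, 0.154]
ee_rot: [-3.129, -0.004, -2.653]
wrist_force: [3.0, -4.1, -1.0]
width: 0.0273
```

```bash
cat >> h.py <<'E'
def rep():
    o=get_obs();h=np.array([.6485,.0447]);q=o["tool_pos"][:2]-h;a=np.arctan2(q[1],q[0])
    t=np.array([np.sin(a),-np.cos(a)]);r=q/np.linalg.norm(q);f=o["wrist_force"]
    val=(0.261+np.pi-a+np.pi)%(2*np.pi)-np.pi
    yo=(o["ee_rot"][2]-a+np.pi)%(2*np.pi)-np.pi
    print(f't {o["time"]:.2f} val {val:.3f} r {np.linalg.norm(q):.4f} yawoff {yo:.3f} z {o["tool_pos"][2]:.3f} Ftan {-f[:2]@t:.2f} Frad {f[:2]@r:.2f} Fz {f[2]:.2f} w {o["width"]:.4f} j6 {o["joint_positions"][5]:.2f}')
E
python3 -c "from h import *; rep()"
```

```text
t 9.00 val -0.225 r 0.1453 yawoff 0.002 z 0.154 Ftan 5.03 Frad -0.74 Fz -0.99 w 0.0273 j6 -2.20
```

step_arm:
  increments: "-0.03 0.9 0 0 0 0.06;-0.03 0.9 0 0 0 0.06;-0.03 0.9 0 0 0 0.06"

```text
time: 9.3
tool_pos: [0.5095, 0.0017, 0.154]
ee_rot: [-3.128, -0.002, -2.833]
wrist_force: [2.3, -3.6, 0.7]
width: 0.0272
```

```bash
python3 -c "from h import *; rep()"
```

```text
t 9.30 val -0.039 r 0.1455 yawoff 0.008 z 0.154 Ftan 4.09 Frad -1.18 Fz 0.67 w 0.0272 j6 -1.98
```

step_arm:
  increments: "-0.02 0.7 0 0 0 0.05;-0.02 0.7 0 0 0 0.05;-0.02 0.7 0 0 0 0.05"

```text
time: 9.6
tool_pos: [0.5048, 0.0219, 0.154]
ee_rot: [-3.128, 0.0, -2.982]
wrist_force: [1.4, -4.0, 2.0]
width: 0.0269
```

step_arm:
  increments: "-0.02 0.7 0 0 0 0.05;-0.02 0.7 0 0 0 0.05"

```text
time: 9.8
tool_pos: [0.5032, 0.0359, 0.154]
ee_rot: [-3.128, 0.001, -3.082]
wrist_force: [1.3, -4.0, 2.6]
width: 0.0275
```

```bash
python3 -c "from h import *; rep()"
```

```text
t 9.80 val 0.201 r 0.1456 yawoff -0.001 z 0.154 Ftan 4.04 Frad -1.08 Fz 2.59 w 0.0275 j6 -1.66
```

step_arm:
  increments: "-0.02 0.7 0 0 0 0.05;-0.02 0.7 0 0 0 0.05"

```text
time: 10.0
tool_pos: [0.503, 0.0498, 0.154]
ee_rot: [-3.128, 0.002, 3.101]
wrist_force: [0.7, -4.1, 2.9]
width: 0.0275
```

step_arm:
  increments: "-0.02 0.7 0 0 0 0.05;-0.02 0.7 0 0 0 0.05"

```text
time: 10.2
tool_pos: [0.5041, 0.0637, 0.1539]
ee_rot: [-3.128, 0.003, 3.001]
wrist_force: [-0.0, -4.7, 2.4]
width: 0.0274
```

```bash
python3 -c "from h import *; rep()"
```

```text
t 10.20 val 0.392 r 0.1456 yawoff -0.010 z 0.154 Ftan 4.66 Frad -0.56 Fz 2.36 w 0.0274 j6 -1.41
```

step_arm:
  increments: "-0.02 0.7 0 0 0 0.05;-0.01 0.5 0 0 0 0.035"

```text
time: 10.4
tool_pos: [0.5061, 0.0757, 0.1538]
ee_rot: [-3.129, 0.004, 2.916]
wrist_force: [-1.9, -3.9, 3.9]
width: 0.0274
```

```bash
python3 -c "from h import *; rep()"
```

```text
t 10.40 val 0.476 r 0.1457 yawoff -0.010 z 0.154 Ftan 4.17 Frad 1.00 Fz 3.88 w 0.0274 j6 -1.30
```

step_arm:
  increments: "-0.02 0.7 0 0 0 0.05;-0.02 0.7 0 0 0 0.05"

```text
time: 10.6
tool_pos: [0.5097, 0.0891, 0.1536]
ee_rot: [-3.129, 0.005, 2.816]
wrist_force: [-0.2, -4.2, 3.8]
width: 0.0276
```

```bash
python3 -c "from h import *; rep()"
```

```text
t 10.60 val 0.571 r 0.1457 yawoff -0.016 z 0.154 Ftan 4.05 Frad -1.04 Fz 3.78 w 0.0276 j6 -1.17
```

step_arm:
  increments: "-0.02 0.7 0 0 0 0.05;-0.02 0.7 0 0 0 0.05"

```text
time: 10.8
tool_pos: [0.5145, 0.102, 0.1534]
ee_rot: [-3.129, 0.005, 2.716]
wrist_force: [-1.8, -4.3, 4.8]
width: 0.0273
```

```bash
python3 -c "from h import *; rep()"
```

```text
t 10.80 val 0.665 r 0.1457 yawoff -0.021 z 0.153 Ftan 4.66 Frad 0.01 Fz 4.76 w 0.0273 j6 -1.05
```

step_arm:
  increments: "-0.02 0.7 -0.05 0 0 0.05;-0.02 0.7 -0.05 0 0 0.05"

```text
time: 11.0
tool_pos: [0.5204, 0.1143, 0.1535]
ee_rot: [-3.128, 0.005, 2.616]
wrist_force: [-1.6, -5.1, 0.7]
width: 0.0271
```

```bash
python3 -c "from h import *; rep()"
```

```text
t 11.00 val 0.759 r 0.1458 yawoff -0.028 z 0.154 Ftan 5.25 Frad -1.06 Fz 0.75 w 0.0271 j6 -0.93
```

Force is rising, so I'll use smaller steps.

step_arm:
  increments: "-0.01 0.5 0 0 0 0.03;-0.01 0.5 0 0 0 0.03"

```text
time: 11.2
tool_pos: [0.5253, 0.1228, 0.1534]
ee_rot: [-3.128, 0.005, 2.557]
wrist_force: [-3.7, -4.5, 3.0]
width: 0.0273
```

```bash
python3 -c "from h import *; rep()"
```

```text
t 11.20 val 0.826 r 0.1459 yawoff -0.020 z 0.153 Ftan 5.80 Frad 0.73 Fz 3.04 w 0.0273 j6 -0.85
```

step_arm:
  increments: "-0.01 0.5 0 0 0 0.035;-0.01 0.5 0 0 0 0.035"

```text
time: 11.4
tool_pos: [0.5309, 0.1311, 0.1535]
ee_rot: [-3.129, 0.005, 2.487]
wrist_force: [-4.3, -3.3, 4.2]
width: 0.0276
```

```bash
python3 -c "from h import *; rep()"
```

```text
t 11.40 val 0.895 r 0.1459 yawoff -0.022 z 0.153 Ftan 5.20 Frad 1.51 Fz 4.16 w 0.0276 j6 -0.77
```

step_arm:
  increments: "-0.01 0.5 0 0 0 0.035;-0.01 0.5 -0.05 0 0 0.035"

```text
time: 11.6
tool_pos: [0.5369, 0.1389, 0.1535]
ee_rot: [-3.128, 0.005, 2.417]
wrist_force: [-4.6, -4.5, 1.1]
width: 0.0274
```

```bash
python3 -c "from h import *; rep()"
```

```text
t 11.60 val 0.962 r 0.1460 yawoff -0.024 z 0.154 Ftan 6.38 Frad 0.63 Fz 1.15 w 0.0274 j6 -0.69
```

step_arm:
  increments: "-0.01 0.5 0 0 0 0.035;-0.01 0.5 0 0 0 0.035"

```text
time: 11.8
tool_pos: [0.5435, 0.1462, 0.1535]
ee_rot: [-3.128, 0.005, 2.347]
wrist_force: [-4.5, -4.0, 4.9]
width: 0.0274
```

```bash
python3 -c "from h import *; rep()"
```

```text
t 11.80 val 1.030 r 0.1460 yawoff -0.026 z 0.153 Ftan 5.99 Frad 0.42 Fz 4.87 w 0.0274 j6 -0.61
```

step_arm:
  increments: "-0.01 0.5 -0.05 0 0 0.035;-0.01 0.5 0 0 0 0.035"

```text
time: 12.0
tool_pos: [0.5505, 0.153, 0.1535]
ee_rot: [-3.128, 0.005, 2.277]
wrist_force: [-5.6, -3.4, 3.4]
width: 0.0272
```

```bash
python3 -c "from h import *; rep()"
```

```text
t 12.00 val 1.096 r 0.1461 yawoff -0.029 z 0.153 Ftan 6.43 Frad 1.28 Fz 3.44 w 0.0272 j6 -0.53
```

step_arm:
  increments: "-0.01 0.5 -0.05 0 0 0.035;-0.01 0.5 0 0 0 0.035"

```text
time: 12.2
tool_pos: [0.558, 0.1595, 0.1536]
ee_rot: [-3.128, 0.006, 2.207]
wrist_force: [-6.2, -3.6, 2.0]
width: 0.0273
```

```bash
python3 -c "from h import *; rep()"
```

```text
t 12.20 val 1.164 r 0.1461 yawoff -0.031 z 0.154 Ftan 7.12 Frad 0.97 Fz 1.95 w 0.0273 j6 -0.45
```

step_arm:
  increments: "-0.01 0.5 -0.02 0 0 0.035;-0.01 0.5 0 0 0 0.035"

```text
time: 12.4
tool_pos: [0.566, 0.1653, 0.1535]
ee_rot: [-3.128, 0.006, 2.137]
wrist_force: [-7.3, -2.3, 2.6]
width: 0.0278
```

```bash
python3 -c "from h import *; rep()"
```

```text
t 12.40 val 1.232 r 0.1462 yawoff -0.034 z 0.154 Ftan 7.31 Frad 2.23 Fz 2.61 w 0.0278 j6 -0.37
```

step_arm:
  increments: "-0.01 0.5 -0.02 0 0 0.035;-0.01 0.5 0 0 0 0.035"

```text
time: 12.6
tool_pos: [0.5742, 0.1706, 0.1535]
ee_rot: [-3.128, 0.006, 2.068]
wrist_force: [-6.9, -1.8, 2.0]
width: 0.0274
```

```bash
python3 -c "from h import *; rep()"
```

```text
t 12.60 val 1.299 r 0.1462 yawoff -0.036 z 0.154 Ftan 6.90 Frad 1.94 Fz 1.97 w 0.0274 j6 -0.30
```

step_arm:
  increments: "-0.01 0.5 -0.02 0 0 0.035;-0.01 0.5 0 0 0 0.035"

```text
time: 12.8
tool_pos: [0.5829, 0.1754, 0.1535]
ee_rot: [-3.128, 0.006, 1.998]
wrist_force: [-7.5, -1.7, 2.2]
width: 0.0271
```

```bash
python3 -c "from h import *; rep()"
```

```text
t 12.80 val 1.367 r 0.1462 yawoff -0.038 z 0.154 Ftan 7.47 Frad 1.89 Fz 2.20 w 0.0271 j6 -0.22
```

step_arm:
  increments: "-0.01 0.5 -0.02 0 0 0.035;-0.01 0.5 0 0 0 0.035"

```text
time: 13.0
tool_pos: [0.5919, 0.1795, 0.1535]
ee_rot: [-3.128, 0.006, 1.928]
wrist_force: [-8.1, -0.0, 1.4]
width: 0.0272
```

```bash
python3 -c "from h import *; rep()"
```

```text
t 13.00 val 1.434 r 0.1463 yawoff -0.040 z 0.154 Ftan 7.51 Frad 3.12 Fz 1.36 w 0.0272 j6 -0.15
```

step_arm:
  increments: "-0.01 0.5 -0.02 0 0 0.035;-0.01 0.5 0 0 0 0.035"

```text
time: 13.2
tool_pos: [0.6014, 0.1832, 0.1536]
ee_rot: [-3.128, 0.007, 1.858]
wrist_force: [-8.3, 1.0, 1.6]
width: 0.0273
```

```bash
python3 -c "from h import *; rep()"
```

```text
t 13.20 val 1.504 r 0.1463 yawoff -0.041 z 0.154 Ftan 7.53 Frad 3.65 Fz 1.62 w 0.0273 j6 -0.08
```

step_arm:
  increments: "-0.01 0.5 -0.02 0 0 0.035;-0.01 0.5 0 0 0 0.035"

```text
time: 13.4
tool_pos: [0.6109, 0.1861, 0.1536]
ee_rot: [-3.128, 0.007, 1.789]
wrist_force: [-8.3, -0.2, 1.3]
width: 0.0274
```

```bash
python3 -c "from h import *; rep()"
```

```text
t 13.40 val 1.572 r 0.1463 yawoff -0.042 z 0.154 Ftan 8.09 Frad 1.99 Fz 1.27 w 0.0274 j6 -0.01
```

step_arm:
  increments: "0 -0.2 0 0 0 0;0 0 0 0 0 0;0 0 0 0 0 0;0 0 0 0 0 0;0 0 0 0 0 0"
  claw: -0.3

```text
time: 13.9
tool_pos: [0.6135, 0.1846, 0.1553]
ee_rot: [-3.14, 0.009, 1.788]
wrist_force: [-0.5, -1.0, -0.1]
width: 0.0604
```

step_arm:
  increments: "0 0 -2 0 0 0;0 0 -2.5 0 0 0;0 0 -2.5 0 0 0;0 0 -2.5 0 0 0;0 0 -2.5 0 0 0"

```text
time: 14.4
tool_pos: [0.6136, 0.186, 0.2767]
ee_rot: [-3.141, 0.009, 1.789]
wrist_force: [0.2, -1.1, 0.4]
width: 0.0612
```

step_arm:
  increments: "3 0 -1 0 0 0;3 0 -1 0 0 0;3 0 0 0 0 0;0 0 0 0 0 0"

```text
time: 14.8
tool_pos: [0.5931, 0.2776, 0.295]
ee_rot: [-3.141, 0.007, 1.793]
wrist_force: [0.1, 0.6, -0.1]
width: 0.0612
```

Run:
```python
from h import *
rep()
a=snapshot("wrist");b=snapshot("side")
cv2.imwrite("pics/w4.png",np.hstack([cv2.resize(a[:,:,::-1],(400,300)),cv2.resize(b[:,:,::-1],(400,300))]))
cv2.imwrite("pics/w5.png",cv2.resize(b[110:300,80:340,::-1],None,fx=3,fy=3))
```

```text
t 14.80 val 1.598 r 0.2394 yawoff -0.011 z 0.295 Ftan -0.28 Frad 0.57 Fz -0.12 w 0.0612 j6 0.13
```

View pics/w4.png

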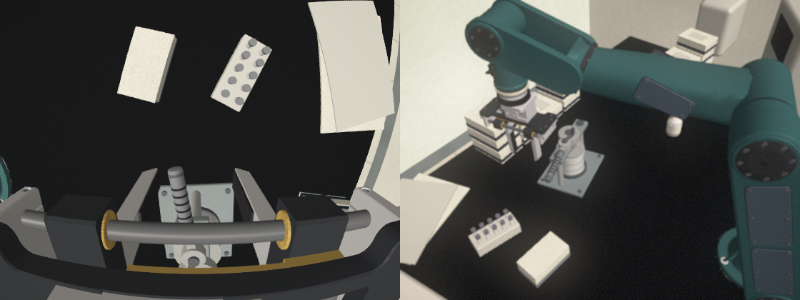

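View pics/w5.png

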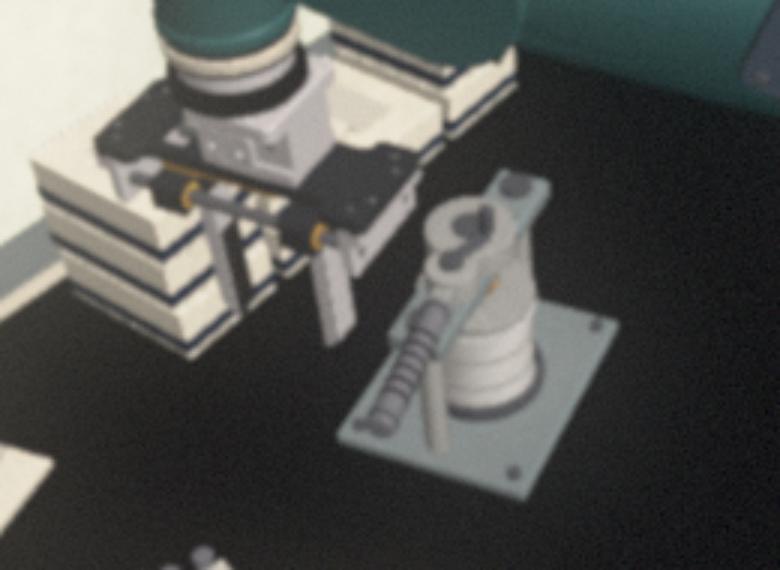

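The side view shows the lever tab at (485,220), on the tighten side (left when looking along the handle). The gripper is clear of everything, and the rack, carton and bottle are where they were.

```bash
python3 -c "from bench import *; print(close_job())"
```

```text
the job is handed in; nothing more can be done
None
```

I flipped the ratchet lever to tighten and clamped the lid down with one clockwise stroke of the handle. I then let go and handed the job in after about 15 s on the robot's clock.

- **Lever:** Pushing it across took up to about 11.5 N at the wrist, above the 2 to 5 N expected. It also swung the handle back about 0.08 rad. The last side view shows the lever on its tighten side.
- **Clamping:** The handle turned from about -0.5 to +1.57 rad. The force at the grip held near 4 N running free, rose from about 0.7 rad, and was about 8.1 N while turning when I stopped. The readings scatter by about 0.5 N. The highest I saw was 8.1 N, well under the 12 N limit.
- **Last checks:** The gripper was open and clear, with the wrist force near zero. The rack, carton and bottle looked unmoved in the last pictures, judged by eye and not measured again. I inferred that the foot is on the lid from the force; I did not measure its gap in a picture.

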